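# Unlatch the espresso machine's tank hatch and hold it at its balance point

### The job

The espresso machine's water tank is to be topped up. Turn the brass latch knob at the edge of its hatch a quarter turn anticlockwise until it clicks over into its open notch, then lift the tank hatch by its copper bar handle to the point where it just balances on its hinge, and finish there, still holding the handle and keeping the hatch still, so that someone can pour. The hatch has no stay: never let it drop or flop over backwards, and leave the cups on the machine where they stand.

Things in the scene. Friction and masses are not known exactly. Their poses are not given: they have to be found in the camera images.
- machine: The espresso machine, fixed: hammered copper sides, brass deck 150 mm above the bar top. x level from the latch side to its front (roughly away from the robot), z up; origin on its shelf 370 mm below the deck, under the middle of the hatch. Side panels 180 mm either side stand 15 mm above the deck; a cup rail and the cups are beyond the hinge. Latch axis at x -103, y +85 mm.
- hatch_pin (a point): Middle of the hatch's hinge pin, 3 mm above the deck, with the machine's axes: x level from the hatch's free edge towards its hinge and on, y level along the pin, z up.
- hatch (a joint): Angle of the tank hatch, rad: 0 shut (flat on the deck), growing as the free edge rises, stop at 2.1. It balances at 1.456: the sheet then leans 6.6 degrees short of upright, towards its shut side. Low friction: a few degrees short of that it falls shut, a few past it falls over backwards. The latch tab holds it down until open; then about 3.5 N up at the handle starts it.
- hatch_com (a point): Centre of mass of the hatch with its handle (0.48 kg): 95 mm from the pin towards the free edge and 11 mm above the pin's level when shut; straight above the pin at balance. The hatch is a brass-coloured sheet, 150 mm from pin to free edge, 220 mm wide, 3 mm thick.
- handle_mid (a point): Middle of the handle's axis: copper bar 12 mm in diameter, 90 mm long, parallel to the pin, on 8 mm posts 36 mm either side of its middle; z away from the sheet. Axis 38 mm off the sheet, 15 mm in from the free edge; at hatch angle a it is at x = -135 cos a + 39 sin a, z = 135 sin a + 39 cos a (mm) from the pin. Pinched across from above, it turns in fingers that keep pointing down.
- latch (a joint): Angle of the latch knob in rad: 0 shut (tab over the hatch's edge), growing anticlockwise seen from above, 1.571 open (tab parallel to the edge, clear of it), stops at both ends. A spring detent pulls it back to 0 below about 0.79 and snaps it on to 1.571 above; it takes about 0.11 N m.
- latch_grip (a point): On the upright axis of the latch knob, 31 mm above the deck: the height to grip it. Turns with it: x along the tab, y across the grip, z up. The grip is an upright brass bar 50 mm long (along the tab), 18 mm thick, from 9 to 43 mm above the deck, a red dot on the tab's end. The dark steel tab at its foot is 16 mm wide, reaches 46 mm from the axis, top 9 mm above the deck.
- cup0: Small white cup, 62 mm across, 55 mm high, origin under its middle, on the machine's deck beyond the hinge; leave it alone.
- cup1: Blue cup of the same size and place; leave it alone.
- cup2: Second white cup of the same size and place; leave it alone.

How it is judged:
By the outcome, as a careful person would: the job done as asked, in the order asked, and still so for the second after the job is handed in, while the arm keeps its last pose, push and grip.
It also fails if it takes over 51 s, if anything falls off the work surface, if the arm or the gripper's body presses on something with over 40 N, if the wrist force passes 120 N, or if a joint passes its speed limit or range.

### The arm

A 6-joint arm with a two-finger parallel gripper is mounted at the origin on the work surface. World frame = base frame: x ahead of the robot, y to its left, z up, the work surface at z = 0. Lengths are in m, angles in rad, forces in N, time in s.
With the tool pointing down it reaches from about 0.25 to 0.775 m from the base axis. Payload 8.9 kg.
Tool frame: the origin (TCP) lies at the very end of the fingers, on their centre line; the grasp point (between the pads) lies 19 mm behind it; z points along the fingers, y is the line along which they close (so a half turn about z gives the same grasp; the last joint's range is limited). The gripper opens to 85 mm and grips with 20 to 120 N. Pads are 22 mm wide; open, the fingers measure 114 mm over their backs; the gripper's body (76 mm by 85 mm) begins 54 mm behind the grasp point. The pads swing forward as they close: fully open they stand 13 mm farther back than shut.
Start: joints at [-1.3, 0.291, -0.153, 1.127, 0, 1.431], TCP at [0.209, -0.482, 0.231] pointing down, gripper open.
Joint ranges: [-2.52, 2.52], [-0.91, 1.74], [-1.3, 1.37], [-1.96, 2.02], [-1.52, 1.47], [-3.14, 3.14]. Speed limits (rad/s): [2.22, 2.22, 2.79, 3.14, 3.14, 3.14].

### API

Orientations are given as a rotation vector (axis times angle).
In Python, from workcell import r gives the robot as it stands.
- The arm moves only by the tool drive_tool, never from a script. Its argument "steps" is a list of rows, each a list of 2 entries, a list of its own where there are three numbers: the shift along the tool's x, y, z as a fraction of full scale, then the turn, a rotation vector about the tool's x, y, z as a fraction of full scale. A call has 1 to 10 rows; each row shifts and turns the commanded pose from where the row before left it, along the tool's axes as they then stand; what a row does not reach is not made up. Full scale, the value 1, is 0.02 m for a shift and 4 degrees for a turn. A row lasts 1/10 s, in which the tool goes at most 50 mm and 8.59 degrees, less where a joint would pass 70% of its speed; a pose out of reach is approached as far as the arm can. A call with a number of a shift or a turn outside -1 to 1 is refused whole. A call with a gripper value outside its range is refused whole. "claw" is the opening, from 0 (shut) to 1 (fully open), set as the call begins (left out, the last holds). The fingers move at their own pace and stop on an object; "grip_force" is the grip in N (left out, the last holds). Time passes only in rows, so rows that do not move let the fingers close. It gives the time, the measured TCP pose, the force, the opening and the grip force at its end, in the units of the state.
- r.observe(): the state, without advancing time (a new reading comes with each control period).
- r.get_image(name): name is "side" or "top"; returns the picture (384x512x3 uint8, red, green, blue); there is no depth.
- r.get_calibration(name): a dict with "fovy" (degrees; the focal length in pixels is half the picture's height over the tangent of half this angle, whatever the lens; pixels are square), "cx", "cy" (the principal point, pixels), "position" and "attitude" of the camera in the world. Camera axes: x right, y up, looking along -z (the intrinsics and any distortion apply to the point x, -y, -z); pixel columns grow to the right and rows downward; lengths in m; the calibration is good to about 2 mm. A picture is of the moment at which its call begins. get_calibration takes no time and is no camera call.
- r.close_job(): hands the job in; it is judged then, once.
The state is a dict: "clock": time; "q": joint angles; "qvel": joint speeds; "effort": joint torques, N m; "eef_pos": TCP position; "tcp_rot": TCP orientation; "ft_force": force on the tool from outside, world axes, zero at the start; "torque": the same for the moment, N m; "grip_width": opening from 0.0 (shut) to 1.0 (fully open); "grip_force": force on a finger pad.
Only numpy, scipy, OpenCV 4.12 (cv2) and the standard library are available. Lean on these libraries where they do the work, as an engineer would, in place of code of your own. Each camera call takes 0.05 s, during which the arm holds its last target. There are 200 camera calls.

## Working session

There is one attempt and no reset: what is moved stays moved. The work goes in short steps, Python scripts to look and compute and a tool call to move; the robot and the scene stay as the last step left them, time stands still between calls to the robot, and variables do not carry over. Pictures are saved under pics/ and viewed, at most 10 in all, crops included, and the job is handed in when it is done.

Besides the shell and the picture viewer there is one more tool, called by a JSON object that holds its "method" and its "body", one argument or row to a line. drive_tool: Moves the arm, as the interface text tells. Its arguments: {"type":"object","properties":{"steps":{"type":"array","items":{"type":"array"}},"claw":{"type":"number"},"grip_force":{"type":"number"}},"required":["steps"]}

```bash
mkdir -p pics; python3 - <<'E'
from workcell import r
import cv2
for n in("top","side"):
    im=r.get_image(n); cv2.imwrite(f"pics/{n}0.png",im[:,:,::-1]); print(r.get_calibration(n))
s=r.observe();print(s)
E
```

```text
{'fovy': 47.47117726928475, 'cx': 250.74176488512956, 'cy': 195.93802835591927, 'position': array([0.51443615, 0.04460631, 1.0352985 ]), 'attitude': array([ 0.07935818, -0.08469274, -1.56939138])}
{'fovy': 56.43758042534222, 'cx': 254.51182643870038, 'cy': 186.00197728475683, 'position': array([ 0.55672049, -0.62419749,  0.57967142]), 'attitude': array([ 0.88575058, -0.02723128, -0.07308128])}
{'clock': 0.1, 'q': array([-1.30029944e+00,  2.91210973e-01, -1.54050351e-01,  1.12671745e+00,
        6.23224706e-06,  1.43152391e+00]), 'qvel': array([ 0.00090266, -0.00202269,  0.00306976, -0.00051775, -0.00032772,
        0.00022697]), 'effort': array([ 1.51760654e-03, -5.37978351e+01,  3.31918395e+01,  9.38050303e-03,
       -3.30067505e-04,  2.80145549e-06]), 'eef_pos': array([ 0.20906953, -0.48113933,  0.23079667]), 'tcp_rot': array([-3.07472892e+00, -6.38930149e-01,  1.11969286e-04]), 'ft_force': array([-0.24678645,  0.31305699,  0.50367821]), 'torque': array([ 0.01203421,  0.01885032, -0.00853158]), 'grip_force': 0.0, 'grip_width': 1.0006981181241767}
```

View pics/top0.png

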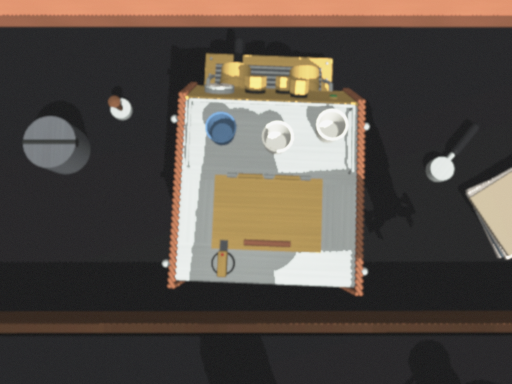

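View pics/side0.png

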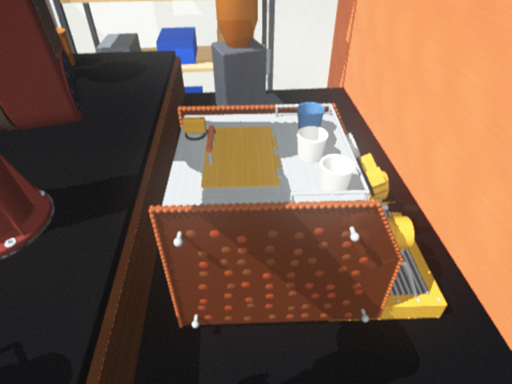

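The top view shows the hatch at about (213–322, 176–251), its handle at (267, 243) and the latch at (223, 262). The cups sit at about row 130. The side view shows the same parts. Next I'll zoom in for exact pixels.

```bash
python3 - <<'E'
import cv2
a=cv2.imread("pics/top0.png")[165:295,165:365]; b=cv2.imread("pics/side0.png")[95:215,150:350]
cv2.imwrite("pics/topz.png",cv2.resize(a,None,fx=4,fy=4,interpolation=cv2.INTER_CUBIC))
cv2.imwrite("pics/sidez.png",cv2.resize(b,None,fx=4,fy=4,interpolation=cv2.INTER_CUBIC))
E
```

```text
(no output)
```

View pics/topz.png

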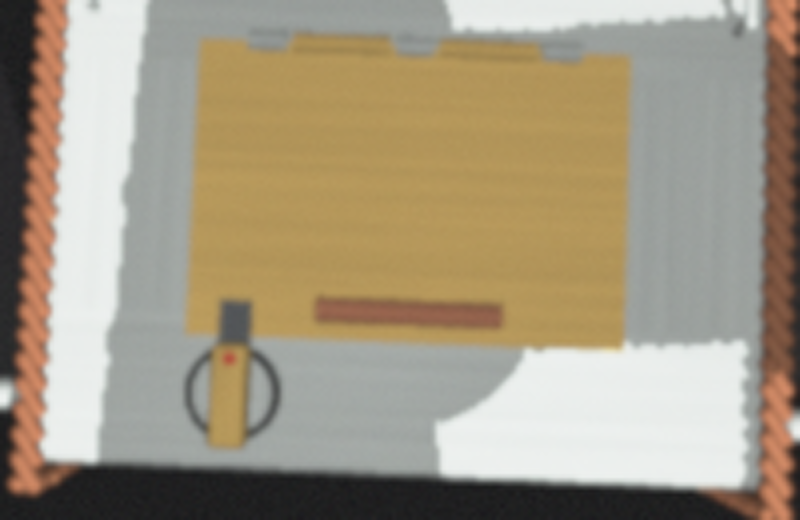

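View pics/sidez.png

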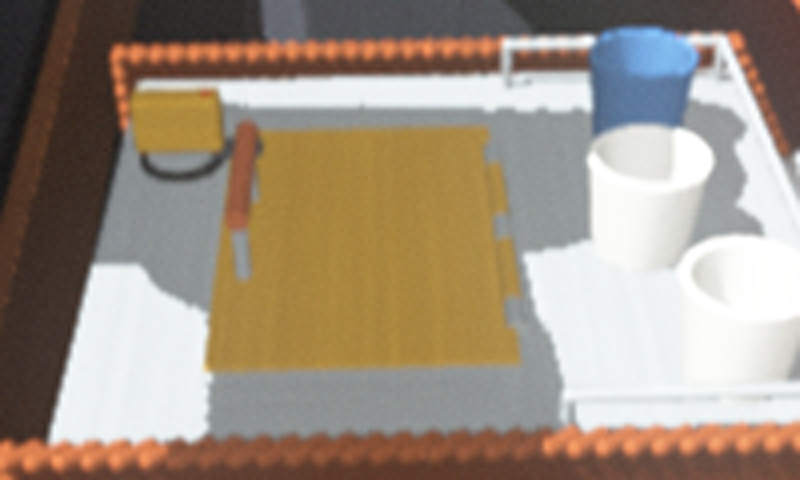

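The top crop shows the hatch corners at (200,41), (630,56), (624,349) and (187,333), the handle from (316,310) to (502,316) and the latch bar from (230,345) to (227,447). The side crop shows the hatch corners at (487,127), (518,362) and (206,370), plus the latch bar's near face. I'll fit the machine pose to all of these.

```bash
cat > h.py <<'E'
from workcell import r
import numpy as np
from scipy.spatial.transform import Rotation as R
from scipy.optimize import least_squares
def proj(n,P):
    c=r.get_calibration(n); f=192/np.tan(np.radians(c["fovy"]/2))
    p=R.from_rotvec(c["attitude"]).inv().apply(np.atleast_2d(P)-c["position"])
    return np.c_[c["cx"]+f*p[:,0]/-p[:,2], c["cy"]-f*p[:,1]/-p[:,2]]
E
python3 - <<'E'
from h import *
# machine axes about the deck origin (below hatch middle): x,y,z above deck in mm
T=[((75,110,4),200,41),((75,-110,4),630,56),((-75,110,4),187,333),((-75,-110,4),624,349),
 ((-60,45,48),316,310),((-60,-45,48),502,316),((-78,85,43),230,345),((-128,85,43),227,447)]
S=[((75,110,4),487,127),((75,-110,4),518,362),((-75,-110,4),206,370),((-60,-45,42),237,225),
 ((-128,76,43),134,93),((-78,76,43),220,96),((-128,76,9),138,151),((-78,76,9),221,152)]
px=lambda L,o:np.array([[(u+.5)/4-.5+o[0],(v+.5)/4-.5+o[1]] for _,u,v in L])
pt,ps=px(T,(165,165)),px(S,(150,95))
mt,ms=[np.array([a for a,_,_ in L])/1e3 for L in(T,S)]
W=lambda p,m:R.from_euler("z",p[3]).apply(m)+p[:3]
f=lambda p:np.r_[(proj("top",W(p,mt))-pt).ravel(),(proj("side",W(p,ms))-ps).ravel()]
s=least_squares(f,[.55,.05,.15,0],loss="soft_l1")
print(s.x.round(4)); print(f(s.x).reshape(-1,2).round(1).tolist())
for k in([0,1,2,3,4,5,6,7],[8,9,10,11,12,13,14,15]):
    g=lambda p:f(p).reshape(-1,2)[k].ravel()
    print(least_squares(g,s.x).x.round(4))
for n,m in dict(pin=(75,0,3),handle=(-60,0,42),latch=(-103,85,31)).items(): print(n,W(s.x,np.array(m)/1e3).round(4))
# tool yaw now: x,y axes
print(R.from_rotvec(r.observe()["tcp_rot"]).as_matrix().round(3))
E
```

```text
[ 0.5719  0.0083  0.1508 -0.0416]
[[0.0, -0.7], [0.4, -0.0], [-0.5, 0.3], [0.1, 0.9], [-0.2, -0.1], [0.5, 0.4], [-0.0, -0.2], [-0.5, 0.7], [0.8, -0.5], [1.4, -0.7], [-0.4, -0.6], [0.4, -0.7], [-1.3, 2.3], [-0.1, 1.0], [-0.2, 1.1], [1.1, 0.4]]
[ 0.5724  0.0084  0.1443 -0.037 ]
[ 0.5713  0.0087  0.1509 -0.0507]
pin [0.6468 0.0052 0.1538]
handle [0.512  0.0108 0.1928]
latch [0.4725 0.0976 0.1818]
[[ 0.917  0.398 -0.   ]
 [ 0.398 -0.917  0.001]
 [ 0.    -0.001 -1.   ]]
```

```bash
cat >> h.py <<'E'
def plan(goal,psi,n):
    """rows (tool x,y,z shift; turn about z) in full-scale units from the pose now to goal with tool-x heading psi"""
    s=r.observe(); p=s["eef_pos"]; m=R.from_rotvec(s["tcp_rot"]).as_matrix()
    h=np.arctan2(m[1,0],m[0,0]); d=(psi-h+np.pi)%(2*np.pi)-np.pi; st=(np.array(goal)-p)/n
    print("at",p.round(4),"psi",h.round(3),"tilt",m[:2,2].round(4),"turn",np.degrees(d).round(1))
    for k in range(n):
        a=h+d*k/n; x,y=np.cos(a),np.sin(a)
        t=np.array([x*st[0]+y*st[1],y*st[0]-x*st[1],-st[2]])/.02
        print([t.round(2).tolist(),[0,0,round(-np.degrees(d)/n/4,2)]],end=",\n" if k%10==9 else ",")
E
python3 -c "
from h import *
plan((.4725,.0976,.225),np.pi-.041,40)"
```

```text
at [ 0.2091 -0.4811  0.2308] psi 0.41 tilt [-0.0003  0.0011] turn 154.2
[[0.59, -0.53, 0.01], [0, 0, np.float64(-0.96)]],[[0.62, -0.49, 0.01], [0, 0, np.float64(-0.96)]],[[0.66, -0.45, 0.01], [0, 0, np.float64(-0.96)]],[[0.68, -0.4, 0.01], [0, 0, np.float64(-0.96)]],[[0.71, -0.36, 0.01], [0, 0, np.float64(-0.96)]],[[0.73, -0.31, 0.01], [0, 0, np.float64(-0.96)]],[[0.75, -0.26, 0.01], [0, 0, np.float64(-0.96)]],[[0.77, -0.21, 0.01], [0, 0, np.float64(-0.96)]],[[0.78, -0.15, 0.01], [0, 0, np.float64(-0.96)]],[[0.79, -0.1, 0.01], [0, 0, np.float64(-0.96)]],
[[0.79, -0.05, 0.01], [0, 0, np.float64(-0.96)]],[[0.79, 0.0, 0.01], [0, 0, np.float64(-0.96)]],[[0.79, 0.06, 0.01], [0, 0, np.float64(-0.96)]],[[0.79, 0.11, 0.01], [0, 0, np.float64(-0.96)]],[[0.78, 0.16, 0.01], [0, 0, np.float64(-0.96)]],[[0.76, 0.22, 0.01], [0, 0, np.float64(-0.96)]],[[0.75, 0.27, 0.01], [0, 0, np.float64(-0.96)]],[[0.73, 0.32, 0.01], [0, 0, np.float64(-0.96)]],[[0.71, 0.36, 0.01], [0, 0, np.float64(-0.96)]],[[0.68, 0.41, 0.01], [0, 0, np.float64(-0.96)]],
[[0.65, 0.46, 0.01], [0, 0, np.float64(-0.96)]],[[0.62, 0.
[... 205 characters left out ...]
 0, np.float64(-0.96)]],[[0.42, 0.68, 0.01], [0, 0, np.float64(-0.96)]],[[0.37, 0.7, 0.01], [0, 0, np.float64(-0.96)]],[[0.32, 0.73, 0.01], [0, 0, np.float64(-0.96)]],[[0.28, 0.75, 0.01], [0, 0, np.float64(-0.96)]],
[[0.22, 0.76, 0.01], [0, 0, np.float64(-0.96)]],[[0.17, 0.78, 0.01], [0, 0, np.float64(-0.96)]],[[0.12, 0.79, 0.01], [0, 0, np.float64(-0.96)]],[[0.07, 0.79, 0.01], [0, 0, np.float64(-0.96)]],[[0.01, 0.79, 0.01], [0, 0, np.float64(-0.96)]],[[-0.04, 0.79, 0.01], [0, 0, np.float64(-0.96)]],[[-0.09, 0.79, 0.01], [0, 0, np.float64(-0.96)]],[[-0.15, 0.78, 0.01], [0, 0, np.float64(-0.96)]],[[-0.2, 0.77, 0.01], [0, 0, np.float64(-0.96)]],[[-0.25, 0.75, 0.01], [0, 0, np.float64(-0.96)]],
```

{"method": "drive_tool", "body": {
  "steps": [
    [[0.59,-0.53,0],[0,0,-0.96]],
    [[0.62,-0.49,0],[0,0,-0.96]],
    [[0.66,-0.45,0],[0,0,-0.96]],
    [[0.68,-0.4,0],[0,0,-0.96]],
    [[0.71,-0.36,0],[0,0,-0.96]],
    [[0.73,-0.31,0],[0,0,-0.96]],
    [[0.75,-0.26,0],[0,0,-0.96]],
    [[0.77,-0.21,0],[0,0,-0.96]],
    [[0.78,-0.15,0],[0,0,-0.96]],
    [[0.79,-0.1,0],[0,0,-0.96]]
  ],
  "claw": 0.65
}}

```text
clock: 1.1
eef_pos: [0.2752, -0.3362, 0.2311]
tcp_rot: [-2.692, -1.619, -0.0]
ft_force: [-0.7, -0.2, -0.4]
grip_width: 0.651
grip_force: 0.0
```

{"method": "drive_tool", "body": {
  "steps": [
    [[0.79,-0.05,0],[0,0,-0.96]],
    [[0.79,0,0],[0,0,-0.96]],
    [[0.79,0.06,0],[0,0,-0.96]],
    [[0.79,0.11,0],[0,0,-0.96]],
    [[0.78,0.16,0],[0,0,-0.96]],
    [[0.76,0.22,0],[0,0,-0.96]],
    [[0.75,0.27,0],[0,0,-0.96]],
    [[0.73,0.32,0],[0,0,-0.96]],
    [[0.71,0.36,0],[0,0,-0.96]],
    [[0.68,0.41,0],[0,0,-0.96]]
  ]
}}

```text
clock: 2.1
eef_pos: [0.3413, -0.1918, 0.2311]
tcp_rot: [-2.01, -2.414, -0.0]
ft_force: [0.4, -0.1, -0.3]
grip_width: 0.646
grip_force: 0.0
```

{"method": "drive_tool", "body": {
  "steps": [
    [[0.65,0.46,0],[0,0,-0.96]],
    [[0.62,0.5,0],[0,0,-0.96]],
    [[0.58,0.54,0],[0,0,-0.96]],
    [[0.55,0.58,0],[0,0,-0.96]],
    [[0.51,0.61,0],[0,0,-0.96]],
    [[0.46,0.65,0],[0,0,-0.96]],
    [[0.42,0.68,0],[0,0,-0.96]],
    [[0.37,0.7,0],[0,0,-0.96]],
    [[0.32,0.73,0],[0,0,-0.96]],
    [[0.28,0.75,0],[0,0,-0.96]]
  ]
}}

```text
clock: 3.1
eef_pos: [0.4084, -0.0474, 0.2311]
tcp_rot: [-1.104, -2.941, 0.0]
ft_force: [0.0, -0.5, -0.8]
grip_width: 0.654
grip_force: 0.0
```

{"method": "drive_tool", "body": {
  "steps": [
    [[0.22,0.76,0],[0,0,-0.96]],
    [[0.17,0.78,0],[0,0,-0.96]],
    [[0.12,0.79,0],[0,0,-0.96]],
    [[0.07,0.79,0],[0,0,-0.96]],
    [[0.01,0.79,0],[0,0,-0.96]],
    [[-0.04,0.79,0],[0,0,-0.96]],
    [[-0.09,0.79,0],[0,0,-0.96]],
    [[-0.15,0.78,0],[0,0,-0.96]],
    [[-0.2,0.77,0],[0,0,-0.96]],
    [[-0.25,0.75,0],[0,0,-0.96]]
  ]
}}

```text
clock: 4.1
eef_pos: [0.4757, 0.0963, 0.231]
tcp_rot: [-0.076, -3.14, 0.0]
ft_force: [-0.5, -0.5, 0.7]
grip_width: 0.647
grip_force: 0.0
```

```bash
python3 -c "
from h import *
s=r.observe();print(s['q'].round(3),s['ft_force'].round(2),s['clock'])
plan((.4725,.0976,.162),np.pi-.041,6)"
```

```text
[ 0.049  0.216 -0.254  1.101 -0.     0.097] [-0.51 -0.54  0.66] 4.1
at [0.4757 0.0963 0.231 ] psi 3.093 tilt [-0.0006 -0.    ] turn 0.4
[[0.03, 0.01, 0.58], [0, 0, np.float64(-0.02)]],[[0.03, 0.01, 0.58], [0, 0, np.float64(-0.02)]],[[0.03, 0.01, 0.58], [0, 0, np.float64(-0.02)]],[[0.03, 0.01, 0.58], [0, 0, np.float64(-0.02)]],[[0.03, 0.01, 0.58], [0, 0, np.float64(-0.02)]],[[0.03, 0.01, 0.58], [0, 0, np.float64(-0.02)]],
```

{"method": "drive_tool", "body": {
  "steps": [
    [[0.03,0.01,0.6],[0,0,-0.02]],
    [[0.03,0.01,0.6],[0,0,-0.02]],
    [[0.03,0.01,0.6],[0,0,-0.02]],
    [[0.03,0.01,0.6],[0,0,-0.02]],
    [[0.03,0.01,0.6],[0,0,-0.02]],
    [[0.03,0.01,0.4],[0,0,-0.02]],
    [[0,0,0],[0,0,0]]
  ]
}}

```text
clock: 4.8
eef_pos: [0.4712, 0.097, 0.1623]
tcp_rot: [-0.067, -3.139, 0.0]
ft_force: [-0.6, -0.1, 0.0]
grip_width: 0.649
grip_force: 0.0
```

{"method": "drive_tool", "body": {
  "steps": [
    [[0,0,0],[0,0,0]],
    [[0,0,0],[0,0,0]],
    [[0,0,0],[0,0,0]],
    [[0,0,0],[0,0,0]],
    [[0,0,0],[0,0,0]],
    [[0,0,0],[0,0,0]]
  ],
  "claw": 0,
  "grip_force": 40
}}

```text
clock: 5.4
eef_pos: [0.4726, 0.098, 0.1641]
tcp_rot: [0.066, 3.14, 0.003]
ft_force: [-0.6, 5.1, 3.6]
grip_width: 0.203
grip_force: 39.8
```

{"method": "drive_tool", "body": {
  "steps": [
    [[0,0.05,0],[0,0,-1]],
    [[0,0,0],[0,0,-1]],
    [[0,0,0],[0,0,-1]],
    [[0,0,0],[0,0,-1]],
    [[0,0,0],[0,0,-1]],
    [[0,0,0],[0,0,-1]],
    [[0,0,0],[0,0,-1]],
    [[0,0,0],[0,0,-1]],
    [[0,0,0],[0,0,-1]],
    [[0,0,0],[0,0,-1]]
  ]
}}

```text
clock: 6.4
eef_pos: [0.4724, 0.0986, 0.1641]
tcp_rot: [-1.016, 2.972, 0.001]
ft_force: [-2.0, 3.5, 6.5]
grip_width: 0.204
grip_force: 40.8
```

{"method": "drive_tool", "body": {
  "steps": [
    [[0,0,0],[0,0,-1]],
    [[0,0,0],[0,0,-1]],
    [[0,0,0],[0,0,-1]],
    [[0,0,0],[0,0,-1]],
    [[0,0,0],[0,0,-1]],
    [[0,0,0],[0,0,-1]],
    [[0,0,0],[0,0,-1]],
    [[0,0,0],[0,0,-1]],
    [[0,0,0],[0,0,-1]],
    [[0,0,0],[0,0,-1]]
  ]
}}

```text
clock: 7.4
eef_pos: [0.4719, 0.0988, 0.1641]
tcp_rot: [-1.971, 2.445, 0.002]
ft_force: [-3.8, 5.1, 7.1]
grip_width: 0.204
grip_force: 40.9
```

{"method": "drive_tool", "body": {
  "steps": [
    [[0,0,0],[0,0,-1]],
    [[0,0,0],[0,0,-1]],
    [[0,0,0],[0,0,-0.4]],
    [[0,0,0],[0,0,0]],
    [[0,0,0],[0,0,0]]
  ]
}}

```text
clock: 7.9
eef_pos: [0.4718, 0.0989, 0.1641]
tcp_rot: [-2.166, 2.274, 0.002]
ft_force: [-4.6, 5.4, 7.3]
grip_width: 0.207
grip_force: 41.0
```

```bash
python3 -c "
from h import *
import cv2
s=r.observe();print(s['q'].round(3),s['ft_force'].round(2),s['torque'].round(2),s['clock'])
plan((.4725,.0976,.162),1.5*np.pi-.041,1)
cv2.imwrite('pics/top1.png',cv2.resize(r.get_image('top')[150:300,150:350,::-1],None,fx=3,fy=3,interpolation=2))"
```

```text
[ 0.054  0.261 -0.38   0.929  0.002 -1.468] [-4.62  5.36  7.29] [0.71 0.89 0.06] 7.9
at [0.4718 0.0989 0.1641] psi -1.62 tilt [0.     0.0016] turn 0.4
[[0.06, -0.04, 0.11], [0, 0, np.float64(-0.11)]],
```

View pics/top1.png

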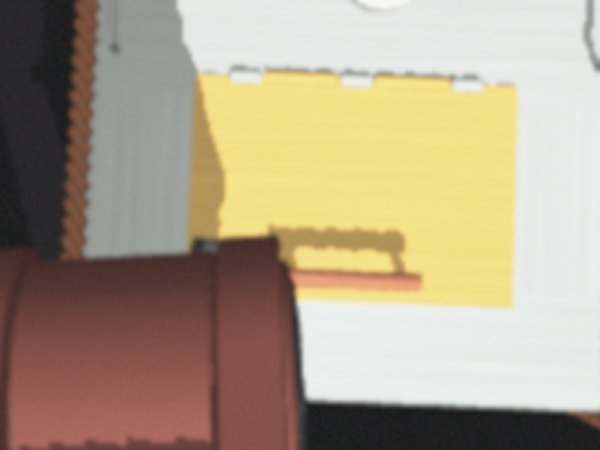

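The hold moment has dropped to 0.06 N m at a full quarter turn, so the latch has snapped over. The picture shows the gripper body hiding the knob, with the hatch and the handle (350, 280) unchanged. I'll release, rise and move over the handle.

{"method": "drive_tool", "body": {
  "steps": [
    [[0,0,0],[0,0,0]],
    [[0,0,0],[0,0,0]],
    [[0,0,0],[0,0,0]],
    [[0,0,-0.5],[0,0,0]],
    [[0,0,-1],[0,0,0]],
    [[0,0,-1],[0,0,0]],
    [[0,0,-1],[0,0,0]],
    [[0,0,-0.5],[0,0,0]]
  ],
  "claw": 0.5
}}

```text
clock: 8.75
eef_pos: [0.473, 0.098, 0.2455]
tcp_rot: [-2.164, 2.275, -0.003]
ft_force: [0.9, 0.0, 0.2]
grip_width: 0.498
grip_force: 0.0
```

{"method": "drive_tool", "body": {
  "steps": [
    [[0.8,-0.4,0],[0,0,0]],
    [[0.8,-0.4,0],[0,0,0]],
    [[0.8,-0.4,0],[0,0,0]],
    [[0.8,-0.4,0],[0,0,0]],
    [[0.8,-0.4,0],[0,0,0]],
    [[0.3,-0.2,0],[0,0,0]],
    [[0,0,0],[0,0,0]]
  ]
}}

```text
clock: 9.45
eef_pos: [0.5121, 0.0095, 0.2432]
tcp_rot: [2.164, -2.277, -0.0]
ft_force: [0.3, 0.1, -0.5]
grip_width: 0.498
grip_force: 0.0
```

```bash
python3 -c "
from h import *
import cv2
plan((.512,.0108,.174),1.5*np.pi-.041,5)
cv2.imwrite('pics/side1.png',cv2.resize(r.get_image('side')[80:230,130:330,::-1],None,fx=4,fy=4,interpolation=2))"
```

```text
at [0.5121 0.0095 0.2432] psi -1.622 tilt [-0.0002  0.    ] turn 0.6
[[-0.01, 0.0, 0.69], [0, 0, np.float64(-0.03)]],[[-0.01, 0.0, 0.69], [0, 0, np.float64(-0.03)]],[[-0.01, 0.0, 0.69], [0, 0, np.float64(-0.03)]],[[-0.01, 0.0, 0.69], [0, 0, np.float64(-0.03)]],[[-0.01, 0.0, 0.69], [0, 0, np.float64(-0.03)]],
```

View pics/side1.png

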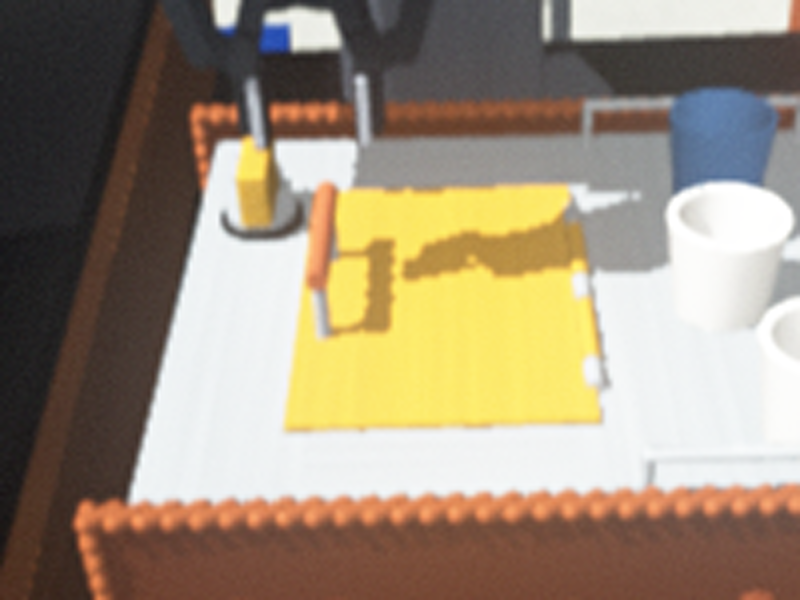

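The knob's grip now lies along y at (257, 190), so the latch is open, and the fingers straddle the handle. I'll descend and pinch.

{"method": "drive_tool", "body": {
  "steps": [
    [[0,0,0.7],[0,0,-0.03]],
    [[0,0,0.7],[0,0,-0.03]],
    [[-0.05,0,0.7],[0,0,-0.03]],
    [[0,0,0.7],[0,0,-0.03]],
    [[0,0,0.6],[0,0,-0.03]],
    [[0,0,0],[0,0,0]]
  ]
}}

```text
clock: 10.1
eef_pos: [0.5106, 0.0117, 0.174]
tcp_rot: [2.177, -2.262, -0.003]
ft_force: [0.1, 0.2, 0.0]
grip_width: 0.502
grip_force: 0.0
```

{"method": "drive_tool", "body": {
  "steps": [
    [[0,0,0],[0,0,0]],
    [[0,0,0],[0,0,0]],
    [[0,0,0],[0,0,0]],
    [[0,0,0],[0,0,0]],
    [[0,0,0],[0,0,0]],
    [[0,0,0],[0,0,0]]
  ],
  "claw": 0,
  "grip_force": 30
}}

```text
clock: 10.7
eef_pos: [0.5112, 0.0111, 0.176]
tcp_rot: [2.177, -2.264, -0.001]
ft_force: [-6.2, -0.6, 5.2]
grip_width: 0.127
grip_force: 29.4
```

```bash
python3 -c "
from h import *
s=r.observe();print(s['q'].round(3),s['ft_force'].round(2),s['torque'].round(2),s['clock'])
plan((.512,.0108,.174),1.5*np.pi-.041,1)
# arc from a=0 to 1.456, 30 rows, tool units (tool y = -machine x, tool z = down)
n=30; a=1.456*np.arange(n+1)/n
X=-135*np.cos(a)+39*np.sin(a); Z=135*np.sin(a)+39*np.cos(a)
print([[round(-u/20,2),round(-v/20,2)] for u,v in zip(np.diff(X),np.diff(Z))])"
```

```text
[-0.121  0.305 -0.286  0.981  0.    -1.653] [-6.2  -0.61  5.21] [ 0.16  1.07 -0.01] 10.7
at [0.5112 0.0111 0.176 ] psi -1.61 tilt [-0.0007  0.0001] turn -0.1
[[0.01, -0.04, 0.1], [0, 0, np.float64(0.03)]],[[np.float64(-0.1), np.float64(-0.33)], [np.float64(-0.12), np.float64(-0.32)], [np.float64(-0.13), np.float64(-0.31)], [np.float64(-0.15), np.float64(-0.31)], [np.float64(-0.16), np.float64(-0.3)], [np.float64(-0.18), np.float64(-0.29)], [np.float64(-0.19), np.float64(-0.28)], [np.float64(-0.21), np.float64(-0.27)], [np.float64(-0.22), np.float64(-0.26)], [np.float64(-0.23), np.float64(-0.25)], [np.float64(-0.24), np.float64(-0.24)], [np.float64(-0.25), np.float64(-0.23)], [np.float64(-0.26), np.float64(-0.22)], [np.float64(-0.27), np.float64(-0.2)], [np.float64(-0.28), np.float64(-0.19)], [np.float64(-0.29), np.float64(-0.17)], [np.float64(-0.3), np.float64(-0.16)], [np.float64(-0.31), np.float64(-0.15)], [np.float64(-0.32), np.float64(-0.13)], [np.float64(-0.32), np.float64(-0.11)], [np.float64(-0.33), np.float64(-0.1)], [np.float64(-0.33), np.float64(-0.08)], [np.float64(-0.33), np.float64(-0.07)], [np.float64(-0.34), np.float64(-0.05)], [np.float64(-0.34), np.float64(-0.03)], [np.float64(-0.34), np.float64(-0.02)], [np.float64(-0.34), np.float64(-0.0)], [np.float64(-0.34), np.float64(0.02)], [np.float64(-0.34), np.float64(0.03)], [np.float64(-0.34), np.float64(0.05)]]
```

{"method": "drive_tool", "body": {
  "steps": [
    [[0,-0.1,-0.33],[0,0,0]],
    [[0,-0.12,-0.32],[0,0,0]],
    [[0,-0.13,-0.31],[0,0,0]],
    [[0,-0.15,-0.31],[0,0,0]],
    [[0,-0.16,-0.3],[0,0,0]],
    [[0,-0.18,-0.29],[0,0,0]],
    [[0,-0.19,-0.28],[0,0,0]],
    [[0,-0.21,-0.27],[0,0,0]],
    [[0,-0.22,-0.26],[0,0,0]],
    [[0,-0.23,-0.25],[0,0,0]]
  ]
}}

```text
clock: 11.7
eef_pos: [0.5426, 0.0098, 0.2343]
tcp_rot: [2.175, -2.261, -0.007]
ft_force: [-17.3, 0.2, 9.2]
grip_width: 0.13
grip_force: 29.9
```

```bash
python3 -c "
from h import *
import cv2
s=r.observe();print(s['q'].round(3),s['ft_force'].round(2),s['torque'].round(2),s['clock'])
c=np.cos(-.041);a=.485;X=(-.135*np.cos(a)+.039*np.sin(a));Z=.135*np.sin(a)+.039*np.cos(a)
print('expect',.6468+X*c,.0052-X*.041,.1538+Z-.019)
plan((.512,.0108,.174),1.5*np.pi-.041,1)
cv2.imwrite('pics/side2.png',cv2.resize(r.get_image('side')[60:230,130:370,::-1],None,fx=3,fy=3,interpolation=2))"
```

```text
[-1.160e-01  3.280e-01 -9.300e-02  1.156e+00 -1.000e-03 -1.648e+00] [-17.27   0.24   9.18] [ 0.03  3.84 -0.09] 11.7
expect 0.5456360957463238 0.009351208676557275 0.23224045154080344
at [0.5426 0.0098 0.2343] psi -1.61 tilt [-0.006  0.   ] turn -0.1
[[0.01, 1.53, 3.02], [0, 0, np.float64(0.03)]],
```

View pics/side2.png

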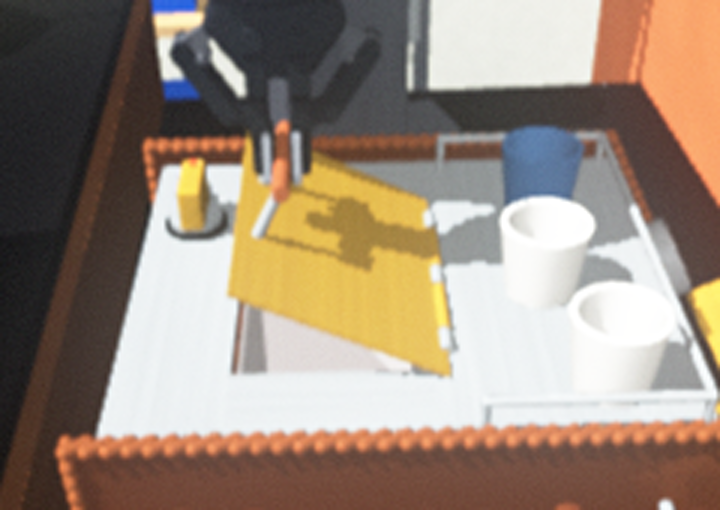

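The hatch is lifting, with the bar firmly between the pads at (280, 160). The 19 N radial force means my arc is about 3 mm too tight, so I'll widen it as I go.

{"method": "drive_tool", "body": {
  "steps": [
    [[0,-0.22,-0.26],[0,0,0]],
    [[0,-0.23,-0.25],[0,0,0]],
    [[0,-0.24,-0.24],[0,0,0]],
    [[0,-0.25,-0.22],[0,0,0]],
    [[0,-0.27,-0.2],[0,0,0]],
    [[0,-0.28,-0.18],[0,0,0]],
    [[0,-0.29,-0.17],[0,0,0]],
    [[0,-0.3,-0.16],[0,0,0]],
    [[0,-0.31,-0.14],[0,0,0]],
    [[0,-0.32,-0.12],[0,0,0]]
  ]
}}

```text
clock: 12.75
eef_pos: [0.5999, 0.0075, 0.2741]
tcp_rot: [-2.177, 2.264, -0.001]
ft_force: [-6.0, 0.1, 6.0]
grip_width: 0.121
grip_force: 30.6
```

```bash
python3 -c "
from h import *
s=r.observe();print(s['q'].round(3),s['ft_force'].round(2),s['torque'].round(2),s['clock'])
P=s['eef_pos'];d=np.hypot(P[0]-.5112,P[2]-.176);print('a by chord',2*np.arcsin(d/2/.1405))
for a in(.95,.97,1.456):
  print(a,.5112+.135*(1-np.cos(a))+.039*np.sin(a),.176+.135*np.sin(a)+.039*(np.cos(a)-1))
plan((.6693,.0046,.2756),1.5*np.pi-.041,1)"
```

```text
[-0.109  0.42   0.148  1.298 -0.    -1.641] [-5.98  0.07  6.04] [ 0.02  1.57 -0.02] 12.75
a by chord 0.980408885164012
0.95 0.5993959876091612 0.2694967336356569
0.97 0.6020551061135517 0.2704062530159446
1.456 0.6694798189013038 0.27557867812878895
at [0.5999 0.0075 0.2741] psi -1.61 tilt [ 0.0007 -0.0003] turn -0.1
[[0.01, -3.47, -0.07], [0, 0, np.float64(0.03)]],
```

{"method": "drive_tool", "body": {
  "steps": [
    [[0,-0.27,-0.09],[0,0,0]],
    [[0,-0.27,-0.08],[0,0,0]],
    [[0,-0.27,-0.07],[0,0,0]],
    [[0,-0.28,-0.05],[0,0,0]],
    [[0,-0.28,-0.04],[0,0,0]],
    [[0,-0.28,-0.03],[0,0,0]],
    [[0,-0.28,-0.02],[0,0,0]],
    [[0,-0.28,-0.01],[0,0,0]],
    [[0,-0.28,0],[0,0,0]],
    [[0,-0.2,0],[0,0,0]]
  ]
}}

```text
clock: 13.75
eef_pos: [0.6541, 0.0053, 0.2802]
tcp_rot: [2.177, -2.264, 0.0]
ft_force: [-1.9, -1.2, 2.8]
grip_width: 0.127
grip_force: 31.4
```

```bash
cat >> h.py <<'E'
M=np.array([.5719,.0083,.1508]); Y=R.from_euler("z",-.0416)
def hatch(a,pts):
    """world points given as (distance from pin towards free edge, y, height off pin level) mm"""
    p=np.array(pts,float); u,y,w=p.T
    return Y.apply(np.c_[75-u*np.cos(a)+w*np.sin(a),y,3+u*np.sin(a)+w*np.cos(a)]/1e3)+M
E
python3 -c "
from h import *
import cv2
s=r.observe();print(s['eef_pos'].round(4),s['ft_force'].round(2),s['torque'].round(2),s['clock'])
im=r.get_image('side')[:,:,::-1]; np.save('s3.npy',im)
for a in(1.25,1.35,1.45): print(a,proj('side',hatch(a,[(0,-110,0),(150,-110,0),(150,110,0),(135,0,39)])).round(1).tolist())
cv2.imwrite('pics/side3.png',cv2.resize(im[20:180,200:360],None,fx=3.7,fy=3.7,interpolation=2))"
```

```text
[0.6541 0.0053 0.2802] [-1.94 -1.24  2.78] [-0.23  0.86 -0.03] 13.75
1.25 [[280.5, 184.9], [255.0, 117.9], [251.4, 67.4], [275.2, 90.0]]
1.35 [[280.5, 184.9], [263.9, 115.5], [258.3, 65.4], [282.7, 89.9]]
1.45 [[280.5, 184.9], [273.0, 113.9], [265.3, 64.0], [290.1, 90.5]]
```

View pics/side3.png

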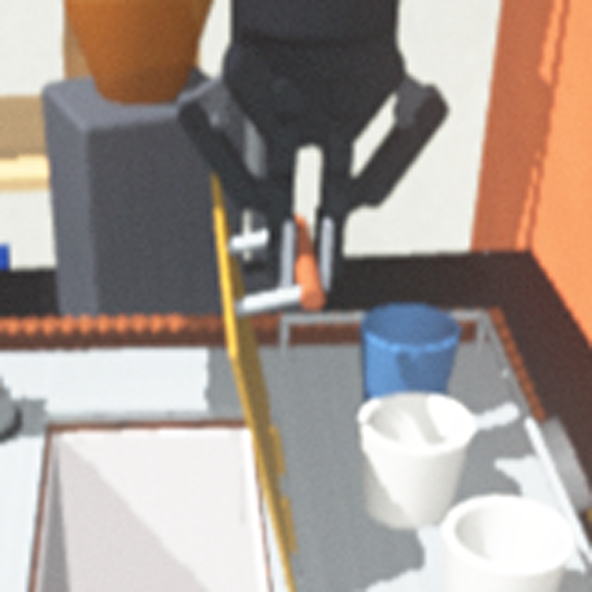

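The hatch leans at about 1.34 rad: near free corner at about full-image (263, 116.5), hinge end at about (279.7, 179.5). The bar is still pinched and the cups are untouched. I'll go on slowly for the remaining 16 mm or so, then fit the angle in the images.

{"method": "drive_tool", "body": {
  "steps": [
    [[0,-0.1,0],[0,0,0]],
    [[0,-0.12,0.01],[0,0,0]],
    [[0,-0.12,0.01],[0,0,0]],
    [[0,-0.12,0.01],[0,0,0]],
    [[0,-0.12,0.02],[0,0,0]],
    [[0,-0.1,0.02],[0,0,0]],
    [[0,-0.06,0.01],[0,0,0]],
    [[0,-0.04,0],[0,0,0]],
    [[0,0,0],[0,0,0]],
    [[0,0,0],[0,0,0]]
  ]
}}

```text
clock: 14.8
eef_pos: [0.6691, 0.0048, 0.2785]
tcp_rot: [2.177, -2.264, -0.0]
ft_force: [-1.6, -3.0, -1.4]
grip_width: 0.124
grip_force: 31.1
```

```bash
cat > fit.py <<'E'
from h import *
import cv2
s=r.observe();print(s['eef_pos'].round(4),s['ft_force'].round(2),s['torque'].round(2),s['clock'])
im4=np.ascontiguousarray(r.get_image('side')[:,:,::-1]); np.save('s4.npy',im4)
box=[(u,y,w) for u in(0,150) for y in(-110,110) for w in(-2,1)]
rows=np.arange(122,172)
def mask(im):
    h=cv2.cvtColor(im,cv2.COLOR_BGR2HSV); return cv2.inRange(h,(18,120,70),(32,255,255))
def meas(im):
    m=mask(im)[:,235:300]>0
    return np.array([[235+np.flatnonzero(m[v])[[0,-1]]+[-.5,.5]][0] if m[v].any() else [np.nan]*2 for v in rows])
def model(a):
    h=cv2.convexHull(proj('side',hatch(a,box)).astype(np.float32))[:,0]; o=[]
    for v in rows:
        c=[]
        for p,q in zip(h,np.roll(h,-1,0)):
            if (p[1]-v)*(q[1]-v)<0: c.append(p[0]+(v-p[1])/(q[1]-p[1])*(q[0]-p[0]))
        o.append([min(c),max(c)])
    return np.array(o)
for n in('s3','s4'):
    e=meas(np.load(n+'.npy'))
    for side in(0,1):
        k=~np.isnan(e[:,0])
        for nm,f,x0 in(("a",lambda p:(model(p[0])-e)[k,side],[1.4]),("a,du",lambda p:(model(p[0])+p[1]-e)[k,side],[1.4,0])):
            q=least_squares(f,x0,loss='soft_l1',diff_step=1e-3); print(n,side,k.sum(),nm,q.x.round(3),np.median(abs(q.fun)).round(2))
cv2.imwrite('pics/side4.png',cv2.resize(im4[50:200,200:360],None,fx=3.7,fy=3.7,interpolation=2))
E
python3 fit.py
```

```text
[0.6691 0.0048 0.2785] [-1.6  -2.98 -1.36] [-0.45  0.47 -0.05] 14.8
s3 0 50 a [1.345] 0.29
s3 0 50 a,du [1.334 0.687] 0.29Traceback (most recent call last):
  File "fit.py", line 25, in <module>
    q=least_squares(f,x0,loss='soft_l1',diff_step=1e-3); print(n,side,k.sum(),nm,q.x.round(3),np.median(abs(q.fun)).round(2))
    return func(*args, **kwargs)
    result = trf(vector_fun.fun, vector_fun.jac, x0, f0, J0, lb, ub, ftol, xtol,
                 gtol, max_nfev, x_scale, loss_function, tr_solver,
                 tr_options.copy(), verbose, callback=callback_wrapped)
    return trf_no_bounds(
        fun, jac, x0, f0, J0, ftol, xtol, gtol, max_nfev, x_scale,
        loss_function, tr_solver, tr_options, verbose, callback=callback)
    f_new = fun(x_new)
    self._update_fun()
    ~~~~~~~~~~~~~~~~^^
    self.f = self.fun_wrapped(xp_copy(self.x))
             ~~~~~~~~~~~~~~~~^^^^^^^^^^^^^^^^^
    return np.atleast_1d(self.fun(x))
                         ~~~~~~~~^^^
    return self.f(x, *self.args, **self.kwargs)
           ~~~~~~^^^^^^^^^^^^^^^^^^^^^^^^^^^^^^
  File "fit.py", line 24, in <lambda>
    for nm,f,x0 in(("a",lambda p:(model(p[0])-e)[k,side],[1.4]),("a,du",lambda p:(model(p[0])+p[1]-e)[k,side],[1.4,0])):
                                  ~~~~~^^^^^^
  File "fit.py", line 18, in model
    o.append([min(c),max(c)])
              ~~~^^^
ValueError: min() iterable argument is empty
```

```bash
sed -i "s/for side in(0,1)/for side in(0,)/" fit.py; python3 fit.py
```

```text
[0.6691 0.0048 0.2785] [-1.66 -1.7  -2.11] [-0.46  0.47  0.01] 14.85
s3 0 50 a [1.345] 0.29
s3 0 50 a,du [1.334 0.687] 0.29
s4 0 49 a [1.42] 0.69
s4 0 49 a,du [ 1.486 -0.547] 0.66
```

View pics/side4.png

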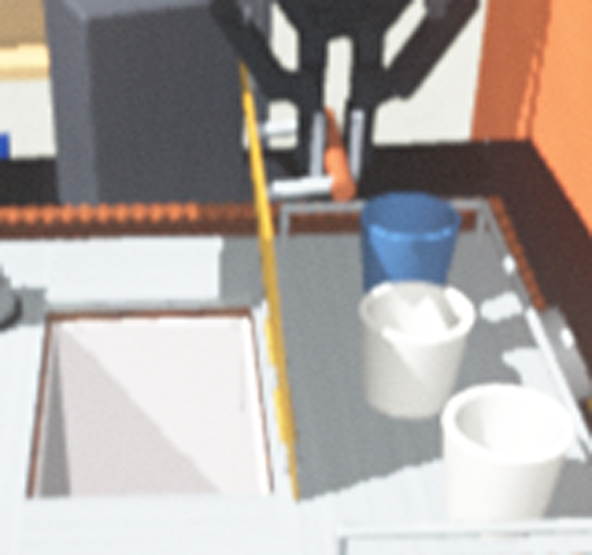

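The near free corner is at about full-image (270.7, 114), which puts the angle at about 1.44 ± 0.02. The tool's travel gives 1.454. The grip is sound and the cups are in place. I'll check once more from the top camera.

```bash
python3 -c "
from h import *
import cv2
im=r.get_image('top')[:,:,::-1]
for a in(1.38,1.42,1.46,1.5): print(a,(proj('top',hatch(a,[(150,110,-2),(150,-110,-2),(150,-110,1),(0,-110,0),(135,-45,39)]))-[190,100]).round(1).tolist())
cv2.imwrite('pics/top4.png',cv2.resize(im[100:220,190:340],None,fx=5,fy=5,interpolation=2))"
```

```text
1.38 [[17.0, 78.6], [146.5, 84.0], [146.6, 82.2], [132.5, 78.7], [108.5, 58.2]]
1.42 [[17.1, 75.1], [146.7, 80.4], [146.8, 78.7], [132.5, 78.7], [108.6, 55.0]]
1.46 [[17.3, 71.5], [146.9, 76.9], [146.9, 75.1], [132.5, 78.7], [108.6, 52.0]]
1.5 [[17.4, 68.0], [147.0, 73.4], [147.1, 71.6], [132.5, 78.7], [108.6, 49.0]]
```

View pics/top4.png

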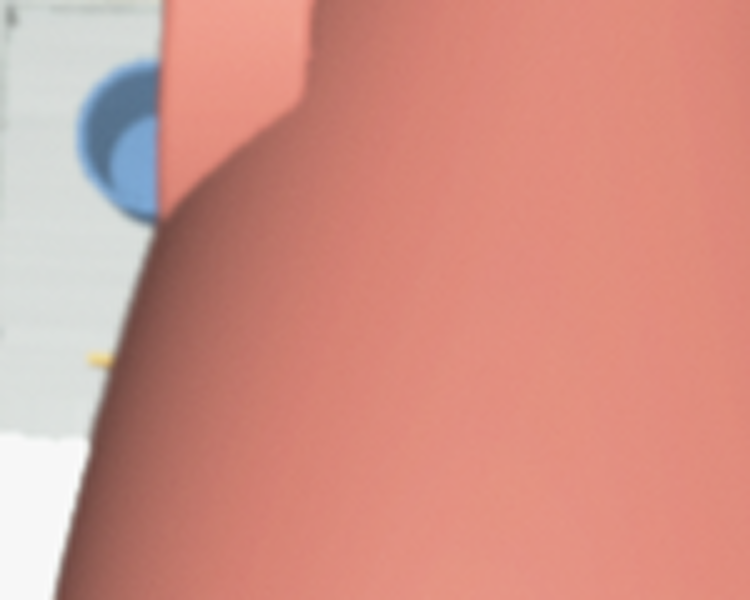

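The sheet's free edge shows at about crop (100, 358), so row 71.2 in crop pixels, which is 1.45 rad against the target of 1.456. I'll let it settle, check, and hand in.

{"method": "drive_tool", "body": {
  "steps": [
    [[0,0,0],[0,0,0]],
    [[0,0,0],[0,0,0]],
    [[0,0,0],[0,0,0]],
    [[0,0,0],[0,0,0]],
    [[0,0,0],[0,0,0]]
  ]
}}

```text
clock: 15.45
eef_pos: [0.669, 0.0048, 0.2785]
tcp_rot: [2.177, -2.264, -0.0]
ft_force: [-2.9, -2.5, -3.6]
grip_width: 0.124
grip_force: 31.0
```

```bash
python3 -c "
from workcell import r
import numpy as np
s=r.observe();print(s['eef_pos'].round(4),s['ft_force'].round(1),abs(s['qvel']).max().round(4),s['grip_width'],s['grip_force'])
print(r.close_job())"
```

```text
[0.669  0.0048 0.2785] [-2.9 -2.5 -3.6] 0.0017 0.12433621395427424 30.959562063217163
the job is handed in; nothing more can be done
None
```

The latch is turned to its open notch and the hatch is held still by its handle at about 1.45 rad (balance is 1.456), with the cups untouched; the job was handed in at 15.5 s.

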